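Put the mower's gear lever into third

TASK

Put the ride-on mower's gear lever into third: with the outside of your shut fingers push the knob across to the right-hand end of neutral, then push it forward, away from you, all the way home in the far right slot of the H-shaped gate, and leave it there. Only push the knob: do not take it between the fingers, do not let the lever go into any other gear on the way, and leave the things lying around where they are.

Things in the scene. Friction and masses are not known exactly. Their poses are not given: they have to be found in the camera images.
- shifter: mower gear-lever unit fixed to the bench: plywood board 200x160x15 mm, grey housing 98 mm square, steel gate plate 110 mm square on top. Origin: centre of the board's underside, on the bench. x points forward (away from the robot, the side where two steel rods stick out; turned at most 15 degrees), y left, z up
- gate (a point): centre of the H-shaped opening, on the plate's top face, 121 mm above the bench; axes as the unit. A neutral channel runs along y, four slots along x, their middles 23.5 mm left and right of this point; slots end 32 mm forward or back of it. All channels 17 mm wide. First is forward left, second back left, third forward right, fourth back right
- pivot (a point): point about which the lever swings, inside the housing, 22 mm above the bench on the unit's z axis, 170 mm from the knob's centre
- knob (a point): centre of the round black knob, a 44 mm ball on top of the gear lever, 192 mm above the bench when upright. Below it a 20 mm collar, then a 12 mm steel rod down through the gate. The lever cannot be lifted; a push of about 2 N at the knob moves it, and it stays where it is left
- lever_across (a joint): sideways angle of the lever in rad: 0 in the middle, positive to the right (unit's -y). About -0.27 against the left wall of the gate, +0.27 against the right wall; +0.22 to +0.27 in line with the right-hand slots. The lever starts in the neutral channel, left of the middle
- lever_forward (a joint): fore-and-aft angle of the lever in rad: 0 in neutral (play of about 0.03 either way), positive forward; about +0.27 at the far end of the forward slots, -0.27 at the end of the back slots
- mug: cream enamel mug, 87x114x84 mm, loose; stands to the left of the gear unit; origin at its underside. Leave it alone
- open_tin: open grey paint tin, 63 mm across, 56 mm high, loose; stands right of the gear unit; origin at its underside. Leave it alone
- spring_clamp: black spring clamp, 59x107x16 mm, loose, lying right of the gear unit; origin at its underside. Leave it alone
- screwdriver: orange screwdriver, 191 mm long, 29 mm high, loose, lying on the robot's side of the gear unit; origin at its underside. Leave it alone
- masking_tape: roll of masking tape lying flat, 108 mm across, 24 mm high, loose, at the back right; origin at its underside. Leave it alone
- ink_bottle: small black bottle, 46 mm across, 75 mm high, loose, at the back; origin at its underside. Leave it alone

How it is judged (in metres and radians):
On the way:
1. the lever is across at the right-hand end of neutral (value of joint lever_across above 0.2 rad and value of joint lever_forward between -0.1 and 0.1 rad), for 0.05 s.
At the end, for the whole second after the job is handed in: The lever stands still in the far right slot (third): across angle over 0.20 rad and forward angle over 0.22 rad (the slot's end is at about 0.27; the knob is within about 8 mm of it) (value of joint lever_across above 0.2 rad and value of joint lever_forward above 0.22 rad and velocity of joint lever_forward between -0.05 and 0.05 rad/s); the robot touches nothing.
It fails at once if the lever goes into first gear (forward left) (value of joint lever_forward above 0.1 rad and value of joint lever_across below 0 rad).
It fails at once if the lever goes into second or fourth gear (back) (value of joint lever_forward below -0.1 rad).
It fails at once if the knob is taken between the fingers (distance between the grasp point and knob below 0.024 m).
It fails at once if a thing lying around is shifted or lifted by more than 20 mm (distance of any of mug, open_tin, spring_clamp, screwdriver, masking_tape, ink_bottle from where it was at the start of the episode above 0.02 m).
It also fails if it takes over 45 s, if anything falls off the work surface, if the arm or the gripper's body presses on something with over 40 N, if the wrist force passes 120 N, or if a joint passes its speed limit or range.

ROBOT

A 6-joint arm with a two-finger parallel gripper is mounted at the origin on a cart in front of the work surface, level with it; the furniture and walls round the work are solid. World frame = base frame: x ahead of the robot, y to its left, z up, the work surface at z = 0. Lengths are in m, angles in degrees, forces in N, time in s.
With the tool pointing down it reaches from about 0.4 to 0.825 m from the base axis. Payload 7 kg.
Tool frame: the origin (TCP) lies between the finger pads; the fingertips stand 19 mm ahead of it and the grasp point (between the pads) is the TCP; z points along the fingers, y is the line along which they close (so a half turn about z gives the same grasp; the last joint's range is limited). The gripper opens to 88 mm and grips with 3 to 60 N. Pads are 19 mm wide; open, the fingers measure 130 mm over their backs; the gripper's body (78 mm by 193 mm) begins 47 mm behind the grasp point.
Start: joints at [80.735, 20.546, 0.682, 0, -70.136, -16.507], TCP at [0.293, 0.608, 0.246] pointing down, gripper open.
Joint ranges: [-176.03, 176.03], [-82.01, 121.73], [-58.28, 71.71], [-173.87, 95.51], [-174.79, -0.11], [-173.66, 173.66]. Speed limits (degrees/s): [136.94, 136.94, 172.46, 180, 180, 180].

INTERFACE

Orientations are given as [roll, pitch, yaw] about the fixed x, y, z axes, in that order (R = Rz(yaw) Ry(pitch) Rx(roll)).
In Python, from plant import get_obs, snapshot, close_job, spot_in, spot_point gives the robot as it stands.
- The arm moves only by the tool play_rows, never from a script. Its argument "plan" is a list of rows, each a list of 6 numbers: the shift along the tool's x, y, z in cm, then the turn, a rotation vector about the tool's x, y, z in degrees. A call has 1 to 20 rows; each row shifts and turns the commanded pose from where the row before left it, along the tool's axes as they then stand; what a row does not reach is not made up. A row lasts 1/12 s, in which the tool goes at most 41.7 mm and 7.16 degrees, less where a joint would pass 70% of its speed; a pose out of reach is approached as far as the arm can. A call is refused whole if a number of a shift passes 4.17 or a number of a turn 7.16, either way. A call with a gripper value outside its range is refused whole. "grip" is the finger opening in cm, from 0 to 8.76, set as the call begins (left out, the last holds). The fingers move at their own pace and stop on an object; the grip force is fixed at half the most. Time passes only in rows, so rows that do not move let the fingers close. It gives the time, the measured TCP pose, the force, the opening and the grip force at its end, in the units of the state.
- get_obs(): the state, without advancing time (a new reading comes with each control period).
- snapshot(name): name is "side" or "top" or "wrist"; returns a dict with "frame" (420x560x3 uint8, red, green, blue), "fx", "fy", "cx", "cy" (pixels), "k1" (the pictures are not rectified: a ray, as slopes to the right and down, at radius r is drawn at 1 + k1 r^2 times it, then the intrinsics apply), "position" and "attitude" of the camera in the world. Camera axes: x right, y down, z forward; pixel columns grow to the right and rows downward; lengths in m; the calibration is good to about 2 mm. A picture is of the moment at which its call begins. There is no depth.
- close_job(): hands the job in; it is judged then, once.
Trained networks look in the newest picture that a camera, given by its name, has taken for a name from the list of things; names that differ only in an ending like _2 or _b are one class to them, and where a whole thing is asked for, a point or a joint stands for the part that bears it (a point fixed in the world has none). Each returns a list of dicts, best first, with "score" (0 to 1); they miss things now and then, are a little off and sometimes report something else, mostly with a low value. They report only what shows in the picture. A call takes as long as a camera call.
- spot_in(camera, thing): "position" ([x, y, z] in m, in world coordinates, good to about 4 mm: the middle of the surface that is visible of it).
- spot_point(camera, thing): "position" ([x, y, z] in m, in world coordinates, good to about 4 mm: a listed point, or the origin of a listed thing).
The state is a dict: "clock": time; "joint_pos": joint angles; "qvel": joint speeds; "tau": joint torques, N m; "tool_pos": TCP position; "orientation": TCP orientation; "force": force on the tool from outside, world axes, zero at the start; "moment": the same for the moment, N m; "opening": finger opening in m; "gripper_force": force on a finger pad.
Only numpy, scipy, OpenCV 4.12 (cv2) and the standard library are available. Lean on these libraries where they do the work, as an engineer would, in place of code of your own. Each camera call takes 0.05 s, during which the arm holds its last target. There are 200 camera calls.

## Working session

There is one attempt and no reset: what is moved stays moved. The work goes in short steps, Python scripts to look and compute and a tool call to move; the robot and the scene stay as the last step left them, time stands still between calls to the robot, and variables do not carry over. Pictures are saved under pics/ and viewed, at most 10 in all, crops included, and the job is handed in when it is done.

Besides the shell and the picture viewer there is one more tool, called after "Call:" in YAML: its name, and indented under it one key for each argument. play_rows: Moves the arm, as the interface text tells. Its arguments: {"type":"object","properties":{"plan":{"type":"array","items":{"type":"array","items":{"type":"number"}}},"grip":{"type":"number"}},"required":["plan"]}

```bash
mkdir -p pics; python3 - <<'E'
from plant import *
import cv2
o=get_obs();print({k:o[k] for k in('clock','tool_pos','orientation','opening')})
for c in('top','side'):
    s=snapshot(c);cv2.imwrite(f'pics/{c}0.png',s['frame'][:,:,::-1]);print(c,s['position'])
    for t in('knob','gate','pivot','shifter'):
        print(t,[(d['score'],d['position']) for d in spot_point(c,t)[:2]])
    for t in('mug','open_tin','spring_clamp','screwdriver','masking_tape','ink_bottle'):
        print(t,[(d['score'],d['position']) for d in spot_in(c,t)[:1]])
E
```

```text
{'clock': 0.0, 'tool_pos': array([0.29329779, 0.60741753, 0.24458769]), 'orientation': array([ 1.79900871e+02, -9.30591857e-03, -2.57790451e+01]), 'opening': 0.08733989514369912}
top [ 0.52988866 -0.01645516  1.19029998]
knob [(0.64, [0.5688, -0.0464, 0.1933]), (0.47, [0.6439, 0.0971, 0.0016])]
gate [(0.97, [0.5549, -0.0568, 0.1175])]
pivot [(0.65, [0.5638, -0.0499, 0.0202])]
shifter [(0.9, [0.5585, -0.0584, -0.0021])]
mug [(0.58, [0.646, 0.1114, 0.0471])]
open_tin [(0.83, [0.5736, -0.2239, 0.029])]
spring_clamp [(0.85, [0.4748, -0.2083, 0.0111])]
screwdriver [(0.75, [0.4088, -0.0243, 0.0218])]
masking_tape [(0.93, [0.7511, -0.2222, 0.0255])]
ink_bottle [(0.87, [0.781, -0.0831, 0.0507])]
side [ 0.43527055 -0.78513037  0.69857064]
knob [(0.79, [0.5674, -0.0457, 0.1859]), (0.65, [0.5587, -0.0581, -0.0039])]
gate [(0.59, [0.5624, -0.0595, 0.1181])]
pivot []
shifter [(0.78, [0.5564, -0.0582, -0.0013]), (0.24, [0.3969, -0.061, 0.001])]
mug []
open_tin [(0.89, [0.5734, -0.2321, 0.0345])]
spring_clamp [(0.65, [0.479, -0.2178, 0.0154])]
screwdriver [(0.96, [0.4055, -0.0341, 0.0255])]
masking_tape [(0.69, [0.7446, -0.2308, 0.0214])]
ink_bottle [(0.59, [0.564, -0.0568, 0.1911])]
```

View pics/top0.png

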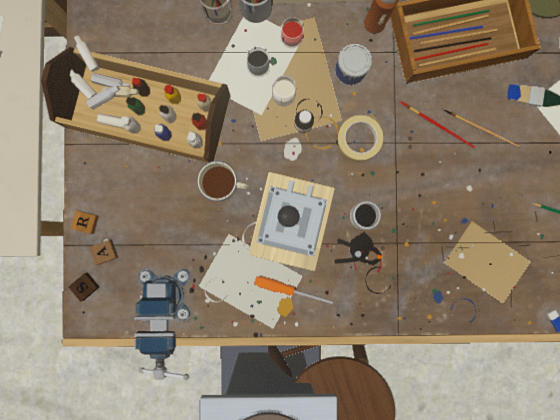

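View pics/side0.png

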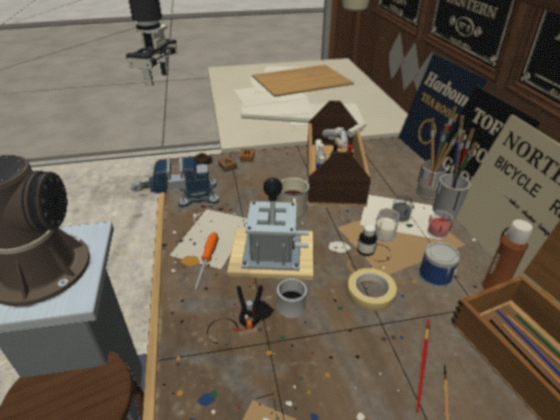

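The top view shows the gear unit with its knob at (289,216). The board corners are near (268,173), (334,182), (317,270) and (250,258), so the unit is turned clockwise. The tin is at (366,215) and the clamp at (360,250), both to the right; the mug is at (217,181) on the left. In the side view the knob is at (272,187), standing clear above the plate. Next I'll get the yaw and the lever position.

```bash
cat > h.py <<'E'
import numpy as np,cv2
from scipy.spatial.transform import Rotation as Ro
def rot(a):
    a=np.array(a,float)
    if a.shape==(3,3): return a
    if a.size==4: return Ro.from_quat(a).as_matrix()
    return Ro.from_euler('xyz',a,degrees=True).as_matrix()
def ray(s,uv):
    K=np.array([[s['fx'],0,s['cx']],[0,s['fy'],s['cy']],[0,0,1]])
    p=cv2.undistortPoints(np.array([[uv]],float),K,np.array([s['k1'],0,0,0.]))[0,0]
    return np.array(s['position']),rot(s['attitude'])@np.array([p[0],p[1],1])
def at_z(s,uv,z):
    c,d=ray(s,uv);return c+d*(z-c[2])/d[2]
E
python3 - <<'E'
from plant import *; from h import *
s=snapshot('top');f=s['frame']; print(s['attitude'],s['k1'])
P=[at_z(s,p,.015)[:2] for p in [(268,173),(334,182),(317,270),(250,258)]]
print(np.round(P,4),np.mean(P,0))
for a,b in((3,0),(2,1)): d=P[b]-P[a];print(np.degrees(np.arctan2(d[1],d[0])))
for a,b in((0,1),(3,2)): d=P[b]-P[a];print(np.degrees(np.arctan2(d[1],d[0]))+90)
print('knob',at_z(s,(289,216),.19))
c=cv2.resize(f[165:280,230:385],None,fx=5,fy=5,interpolation=cv2.INTER_CUBIC)
cv2.imwrite('pics/crop.png',c[:,:,::-1])
E
```

```text
[-177.64795203   -0.87771186  -90.38435196] -0.025606648845056985
[[ 0.6713 -0.0039]
 [ 0.6495 -0.1576]
 [ 0.4453 -0.116 ]
 [ 0.4742  0.0389]] [ 0.56008554 -0.05965991]
-12.227309138349977
-11.529983656519669
-8.07207843771279
-10.561332027332028
knob [ 0.56471343 -0.04675502  0.19      ]
```

View pics/crop.png

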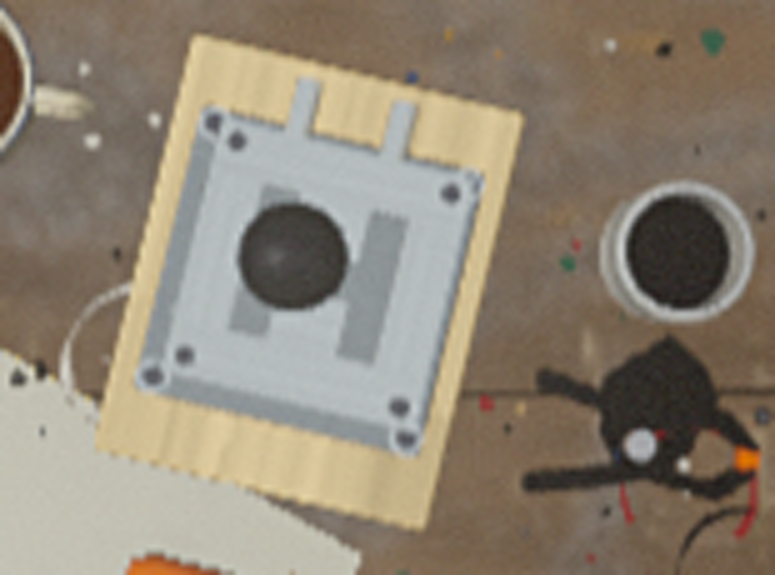

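The crop shows sharper board corners at (193,37), (523,115), (421,528) and (97,450) in crop pixels, which put the yaw at about -13.5°. The knob at (293,257) is just left of the middle of neutral. I'll close the fingers, line the tool up with the unit and go to a point left of the knob.

Call:
play_rows:
  plan:
    - [0,0,-2,0,0,-6.15]
    - [0,0,-2,0,0,-6.15]
    - [0,0,0,0,0,0]
  grip: 0

```text
clock: 1.4
tool_pos: [0.2944, 0.6093, 0.2901]
orientation: [-179.7, -0.1, -13.1]
force: [0.2, 1.0, 1.4]
opening: 0.0728
gripper_force: 0.0
```

Call:
play_rows:
  plan:
    - [2.07,2.45,0,0,0,0]
    - [2.07,2.45,0,0,0,0]
    - [2.07,2.45,0,0,0,0]
    - [2.07,2.45,0,0,0,0]
    - [2.07,2.45,0,0,0,0]
    - [2.07,2.45,0,0,0,0]
    - [2.07,2.45,0,0,0,0]
    - [2.07,2.45,0,0,0,0]
    - [2.07,2.45,0,0,0,0]
    - [2.07,2.45,0,0,0,0]
    - [2.07,2.45,0,0,0,0]
    - [2.07,2.45,0,0,0,0]
    - [2.07,2.45,0,0,0,0]
    - [2.07,2.45,0,0,0,0]
    - [2.07,2.45,0,0,0,0]
    - [2.07,2.45,0,0,0,0]
    - [2.07,2.45,0,0,0,0]
    - [2.07,2.45,0,0,0,0]
    - [2.07,2.45,0,0,0,0]

```text
clock: 2.98
tool_pos: [0.568, 0.062, 0.2858]
orientation: [-180.0, -0.0, -13.5]
force: [-0.4, 0.2, 1.1]
opening: 0.0005
gripper_force: 0.0
```

```bash
python3 - <<'E'
from plant import *; from h import *
s=snapshot('top')
P=[at_z(s,(230+u/5,165+v/5),.015)[:2] for u,v in [(193,37),(523,115),(421,528),(97,450)]]
m=np.mean(P,0);print(m)
d=P[0]-P[3]+P[1]-P[2];y=np.arctan2(d[1],d[0]);e=P[1]-P[0]+P[2]-P[3];print(np.degrees(y),np.degrees(np.arctan2(e[1],e[0]))+90)
k=at_z(s,(230+293/5,165+257/5),.19)[:2]
o=get_obs();print(k,o['tool_pos'],o['orientation'],o['opening'],o['force'],o['clock'])
f=np.array([np.cos(y),np.sin(y)]);r=np.array([f[1],-f[0]])
for n,p in(('knob',k),('tcp',np.array(o['tool_pos'])[:2])):print(n,'fwd,right',(p-m)@f,(p-m)@r)
cv2.imwrite('pics/top1.png',cv2.resize(s['frame'][140:300,180:400],None,fx=3.5,fy=3.5)[:,:,::-1])
E
```

```text
[ 0.55832376 -0.05835748]
-13.911373474991938 -13.778893185043245
[ 0.56392738 -0.04595849] [0.56967461 0.05830177 0.28552515] [ 1.79922084e+02 -3.84392825e-02 -1.35928511e+01] 0.00017925496155763533 [ 2.69280136 -1.70088239  1.98141501] 3.0333
knob fwd,right 0.0024582888488608634 -0.013382541479173279
tcp fwd,right -0.01702937721970285 -0.11596646770230688
```

View pics/top1.png

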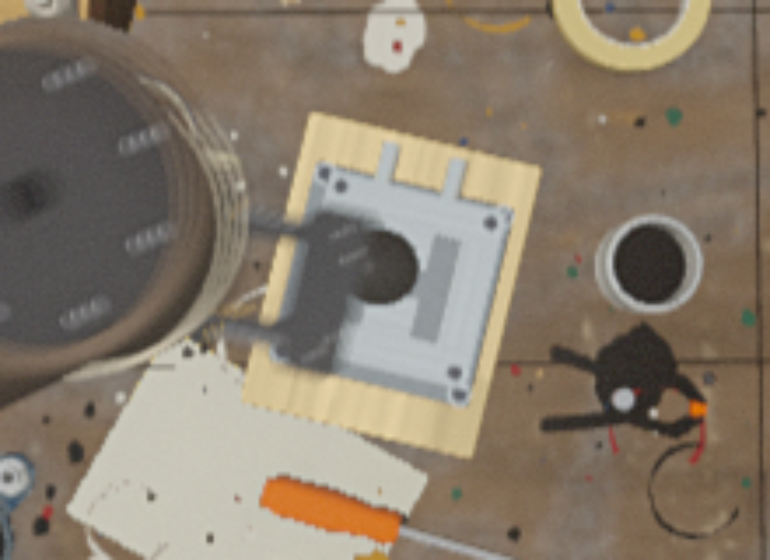

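The picture shows the gripper left of the knob at (380,265), level with neutral but slightly nearer the robot. I'll shift 2 cm forward, go down beside the knob, then approach it.

Call:
play_rows:
  plan:
    - [1,0,2,0,0,0]
    - [1,0,2.5,0,0,0]
    - [0,0,2.5,0,0,0]
    - [0,0,2,0,0,0]
    - [0,0,0.6,0,0,0]
    - [0,0,0,0,0,0]
    - [0,1,0,0,0,0]
    - [0,1,0,0,0,0]
    - [0,1,0,0,0,0]
    - [0,1,0,0,0,0]
    - [0,0,0,0,0,0]
    - [0,0,0,0,0,0]

```text
clock: 4.03
tool_pos: [0.5776, 0.0191, 0.1904]
orientation: [-180.0, -0.1, -13.5]
force: [-0.2, 0.8, -0.6]
opening: 0.0005
gripper_force: 0.0
```

```bash
cat >> h.py <<'E'
def unit(p):
    y=np.radians(-13.8);f=np.array([np.cos(y),np.sin(y)]);r=np.array([f[1],-f[0]]);d=np.array(p)[:2]-[.5583,-.0583]
    return np.round([d@f,d@r],4)
E
python3 - <<'E'
from plant import *; from h import *
o=get_obs();print(unit(o['tool_pos']),o['tool_pos'],o['force'],o['clock'])
for c in('side','top'):
    s=snapshot(c)
    for d in spot_point(c,'knob')[:2]: print(c,d['score'],d['position'],unit(d['position']))
    if c=='side':cv2.imwrite('pics/side1.png',cv2.resize(s['frame'][140:290,200:360],None,fx=3.5,fy=3.5)[:,:,::-1])
E
```

```text
[ 0.0003 -0.0798] [0.57762853 0.01907617 0.19035034] [-0.20374707  0.75091199 -0.61109572] 4.0333
side 0.73 [0.3943, -0.0607, 0.0002] [-0.1587  0.0415]
side 0.58 [0.5656, -0.0454, 0.1892] [ 0.004  -0.0143]
top 0.55 [0.568, -0.0436, 0.1939] [ 0.0059 -0.0166]
```

View pics/side1.png

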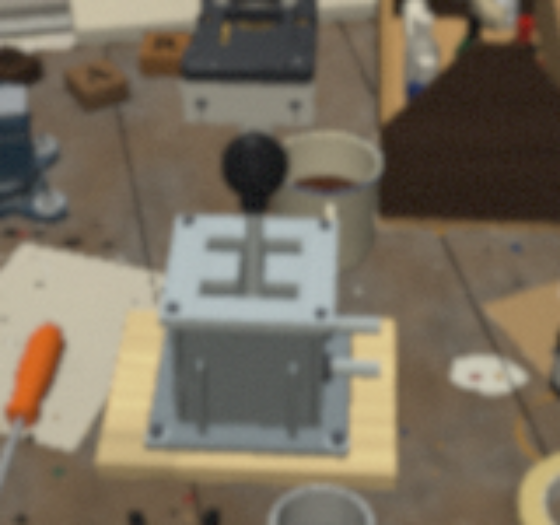

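The side view shows the knob at (253,163) still in neutral, with the gripper's body beyond it and the shut fingers hidden behind. I'll push to the right now.

Call:
play_rows:
  plan:
    - [0,0.6,0,0,0,0]
    - [0,0.6,0,0,0,0]
    - [0,0.6,0,0,0,0]
    - [0,0.6,0,0,0,0]
    - [0,0.6,0,0,0,0]
    - [0,0.6,0,0,0,0]
    - [0,0.6,0,0,0,0]
    - [0,0.6,0,0,0,0]
    - [0,0.6,0,0,0,0]
    - [0,0.6,0,0,0,0]

```text
clock: 5.07
tool_pos: [0.5636, -0.039, 0.1896]
orientation: [-180.0, -0.0, -13.5]
force: [0.0, 1.4, 1.8]
opening: -0.0
gripper_force: 0.7
```

Call:
play_rows:
  plan:
    - [0,0.4,0,0,0,0]
    - [0,0.4,0,0,0,0]
    - [0,0.4,0,0,0,0]
    - [0,0,0,0,0,0]
    - [0,0,0,0,0,0]

```text
clock: 5.48
tool_pos: [0.5606, -0.0504, 0.1893]
orientation: [180.0, 0.0, -13.5]
force: [-0.5, -0.4, -0.4]
opening: 0.0003
gripper_force: 0.0
```

```bash
python3 - <<'E'
from plant import *; from h import *
o=get_obs();print(unit(o['tool_pos']),o['tool_pos'],o['force'],o['clock'])
for c in('side','top'):
    s=snapshot(c)
    for d in spot_point(c,'knob')[:2]: print(c,d['score'],d['position'],unit(d['position']))
    if c=='side':cv2.imwrite('pics/side2.png',cv2.resize(s['frame'][140:290,200:360],None,fx=3.5,fy=3.5)[:,:,::-1])
E
```

```text
[ 0.0003 -0.0082] [ 0.56058347 -0.05038092  0.1893243 ] [-0.5004225  -0.3501675  -0.43036089] 5.4833
side 0.54 [0.5536, -0.0901, 0.1847] [0.003 0.032]
```

View pics/side2.png

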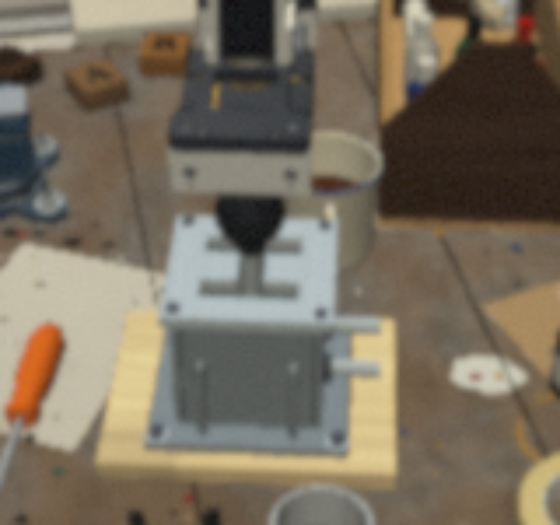

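The knob, at (250,225), has followed the fingers to about 32 mm right and hasn't reached the wall yet. I'll go on in small rows until the force rises.

Call:
play_rows:
  plan:
    - [0,0.3,0,0,0,0]
    - [0,0.3,0,0,0,0]
    - [0,0.2,0,0,0,0]
    - [0,0,0,0,0,0]
    - [0,0,0,0,0,0]

```text
clock: 6.1
tool_pos: [0.5589, -0.0581, 0.1896]
orientation: [180.0, 0.0, -13.5]
force: [-0.0, -0.3, 0.3]
opening: 0.0004
gripper_force: 0.0
```

Call:
play_rows:
  plan:
    - [0,0.15,0,0,0,0]
    - [0,0.15,0,0,0,0]
    - [0,0,0,0,0,0]

```text
clock: 6.35
tool_pos: [0.5582, -0.0609, 0.1895]
orientation: [-180.0, 0.0, -13.5]
force: [0.3, 0.6, -0.9]
opening: 0.0003
gripper_force: 0.2
```

```bash
python3 - <<'E'
from plant import *; from h import *
o=get_obs();print(unit(o['tool_pos']),o['tool_pos'],o['force'],o['clock'])
s=snapshot('side')
for d in spot_point('side','knob')[:2]: print(d['score'],d['position'],unit(d['position']))
E
```

```text
[0.0006 0.0026] [ 0.55824004 -0.0609228   0.18952694] [ 0.29446072  0.64770508 -0.92113885] 6.35
0.89 [0.5517, -0.0999, 0.1829] [0.0035 0.042 ]
```

Call:
play_rows:
  plan:
    - [0,0.15,0,0,0,0]
    - [0,0.1,0,0,0,0]
    - [0,0,0,0,0,0]
    - [0,0,0,0,0,0]

```text
clock: 6.78
tool_pos: [0.5579, -0.0629, 0.1895]
orientation: [-180.0, -0.0, -13.5]
force: [0.3, 4.3, -1.0]
opening: 0.0005
gripper_force: 1.8
```

It's against the wall, with the force up to 4 N. I'll back off left, go round behind the knob on the robot's side, and line up with it at about 44 mm right.

Call:
play_rows:
  plan:
    - [0,-1.5,0,0,0,0]
    - [0,-1.5,0,0,0,0]
    - [-2,0,0,0,0,0]
    - [-2.5,0,0,0,0,0]
    - [-2,0,0,0,0,0]
    - [0,0,0,0,0,0]
    - [0,2,0,0,0,0]
    - [0,2,0,0,0,0]
    - [0,2,0,0,0,0]
    - [0,0.9,0,0,0,0]
    - [0,0,0,0,0,0]
    - [0,0,0,0,0,0]

```text
clock: 7.78
tool_pos: [0.4858, -0.0861, 0.1897]
orientation: [180.0, -0.0, -13.5]
force: [0.4, 0.4, 0.7]
opening: 0.0005
gripper_force: 0.0
```

```bash
python3 - <<'E'
from plant import *; from h import *
o=get_obs();print(unit(o['tool_pos']),o['tool_pos'],o['force'],o['clock'])
for c in('side','top'):
    s=snapshot(c)
    for d in spot_point(c,'knob')[:2]: print(c,d['score'],d['position'],unit(d['position']))
    if c=='side':cv2.imwrite('pics/side3.png',cv2.resize(s['frame'][140:290,200:360],None,fx=3.5,fy=3.5)[:,:,::-1])
E
```

```text
[-0.0638  0.0443] [ 0.48575472 -0.08609908  0.18968889] [0.44187021 0.3686902  0.72891004] 7.7833
side 0.64 [0.5521, -0.1016, 0.184] [0.0043 0.0435]
top 0.74 [0.5651, -0.0583, -0.001] [ 0.0066 -0.0016]
top 0.7 [0.5517, -0.0994, 0.1872] [0.0034 0.0415]
```

View pics/side3.png

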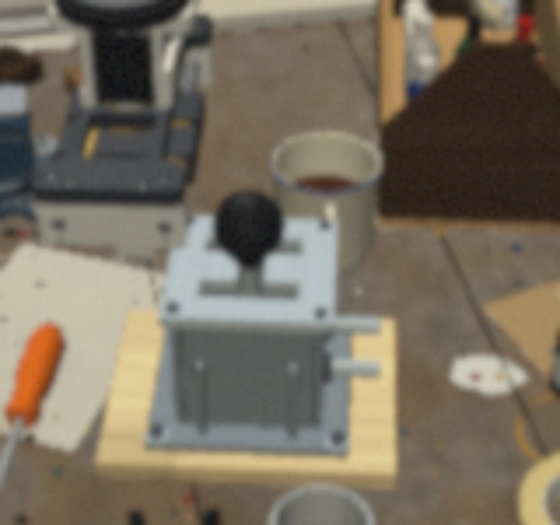

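The knob is at (249,228), standing over the neutral end of the right-hand slots, and the gripper is behind it on the left of the picture. I'll push forward.

Call:
play_rows:
  plan:
    - [1,0,0.5,0,0,0]
    - [1,0,0,0,0,0]
    - [0.6,0,0,0,0,0]
    - [0.6,0,0,0,0,0]
    - [0.6,0,0,0,0,0]
    - [0.6,0,0,0,0,0]
    - [0.6,0,0,0,0,0]
    - [0,0,0,0,0,0]

```text
clock: 8.65
tool_pos: [0.5353, -0.0979, 0.1845]
orientation: [180.0, -0.0, -13.5]
force: [0.5, -0.3, 0.1]
opening: 0.0004
gripper_force: 0.0
```

```bash
python3 - <<'E'
from plant import *; from h import *
o=get_obs();print(unit(o['tool_pos']),o['tool_pos'],o['force'],o['clock'])
for c in('side','top'):
    s=snapshot(c)
    for d in spot_point(c,'knob')[:2]: print(c,d['score'],d['position'],unit(d['position']))
E
```

```text
[-0.0129  0.0439] [ 0.53531414 -0.09788909  0.18451221] [ 0.54196771 -0.25747643  0.08616042] 8.65
side 0.73 [0.5693, -0.1062, 0.1816] [0.0221 0.0439]
side 0.7 [0.574, -0.2246, 0.0024] [0.0549 0.1578]
```

Call:
play_rows:
  plan:
    - [0.5,0,0,0,0,0]
    - [0.5,0,0,0,0,0]
    - [0.5,0,0,0,0,0]
    - [0.4,0,0,0,0,0]
    - [0.3,0,0,0,0,0]
    - [0,0,0,0,0,0]
    - [0,0,0,0,0,0]

```text
clock: 9.43
tool_pos: [0.5561, -0.1029, 0.1846]
orientation: [-180.0, -0.0, -13.5]
force: [-0.6, -0.3, 0.3]
opening: 0.0003
gripper_force: 0.1
```

Call:
play_rows:
  plan:
    - [0.2,0,0,0,0,0]
    - [0.1,0,0,0,0,0]
    - [0,0,0,0,0,0]

```text
clock: 9.68
tool_pos: [0.5579, -0.1034, 0.1845]
orientation: [180.0, 0.1, -13.5]
force: [-4.1, 2.5, 0.5]
opening: 0.0007
gripper_force: 1.9
```

```bash
python3 - <<'E'
from plant import *; from h import *
o=get_obs();print(unit(o['tool_pos']),o['tool_pos'],o['force'],o['clock'])
for c in('side',):
    s=snapshot(c)
    for d in spot_point(c,'knob')[:2]: print(c,d['score'],d['position'],unit(d['position']))
E
```

```text
[0.0104 0.0439] [ 0.55792455 -0.10336467  0.18445998] [-4.08302988  2.48329919  0.53724264] 9.6833
side 0.53 [0.5901, -0.1094, 0.1772] [0.0431 0.042 ]
```

Call:
play_rows:
  plan:
    - [0.15,0,0,0,0,0]
    - [0.1,0,0,0,0,0]
    - [0,0,0,0,0,0]
    - [0,0,0,0,0,0]

```text
clock: 10.12
tool_pos: [0.5589, -0.1037, 0.1843]
orientation: [180.0, 0.2, -13.5]
force: [-9.4, 5.2, 4.0]
opening: 0.0005
gripper_force: 5.1
```

It's home, with 10 N against the stop. Now I'll back off.

Call:
play_rows:
  plan:
    - [-1,0,0,0,0,0]
    - [-2,0,0,0,0,0]
    - [-2,0,0,0,0,0]
    - [-2,0,0,0,0,0]
    - [0,0,-3,0,0,0]
    - [0,0,-3,0,0,0]
    - [0,0,0,0,0,0]
    - [0,0,0,0,0,0]
    - [0,0,0,0,0,0]

```text
clock: 10.87
tool_pos: [0.4929, -0.0876, 0.2448]
orientation: [-180.0, -0.1, -13.5]
force: [-0.9, -0.3, -0.4]
opening: 0.0005
gripper_force: 0.0
```

```bash
python3 - <<'E'
from plant import *; from h import *
o=get_obs();print(unit(o['tool_pos']),o['force'],o['clock'])
for c in('side','top'):
    s=snapshot(c)
    for d in spot_point(c,'knob')[:2]: print(c,d['score'],d['position'],unit(d['position']))
    if c=='side':cv2.imwrite('pics/side4.png',cv2.resize(s['frame'][140:290,200:360],None,fx=3.5,fy=3.5)[:,:,::-1])
E
```

```text
[-0.0565  0.0441] [-0.93994811 -0.33211865 -0.3936285 ] 10.8667
side 0.69 [0.5901, -0.1129, 0.1774] [0.0439 0.0454]
top 0.79 [0.5921, -0.1072, 0.1833] [0.0445 0.0394]
```

View pics/side4.png

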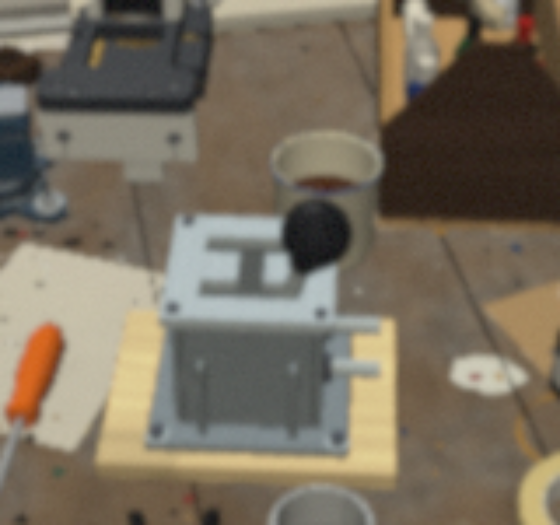

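The knob, at (316,236), stands over the far end of the right-hand slot. The gripper is clear, and nothing in view has moved.

```bash
python3 -c "
from plant import *
print(close_job())"
```

```text
the job is handed in; nothing more can be done
None
```

The lever is in third: pushed right along neutral, then forward to the stop (knob about 44 mm forward and 42 mm right of centre). The gripper is clear and the job is handed in; no verdict came back.

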